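# Load the UV steriliser: adaptor into the well, sensor paddle held in the slot

### The job

Sterilise the parts used in the last breathing test: first lower the black adaptor gently into the round steel well of the UV steriliser and leave it standing upright on the well's floor. Then take the sensor paddle out of its rest by the blue grip, pass its blade down through the narrow slot in the steriliser's lid without forcing it, and finish while still holding it there upright and still, with the lid's top level with the blue band on the blade, so that its flange does not rest on the lid and the blade does not press on the slot's edges. Leave the mug, the label roll, the thermometer and the nose clip where they are.

Things in the scene. Friction and masses are not known exactly. Their poses are not given: they have to be found in the camera images.
- adaptor: Loose leak-test adaptor, black ribbed plastic cylinder standing on the desk, about 120 g, 82 mm tall. Origin at the centre of its underside, z up along its axis. From the underside: 46 mm diameter up to 30 mm, 52 mm diameter from 30 to 66 mm, neck of 38 mm diameter from 66 to 82 mm (good to grip). It and the rest may stand in either's place.
- paddle: Loose flow-sensor paddle, about 70 g, hanging upright in its rest. Origin at the centre of the blade's lower tip, z up. White blade 34 mm (x) by 8 mm (y), z = 0 to 80 mm, blue band z = 50 to 66 mm; white flange 52 x 26 mm, z = 80 to 84 mm; blue grip block 32 mm (x) by 14 mm (y), z = 84 to 120 mm, to be pinched across its 14 mm. Same after a half turn about z.
- paddle_grip (a point): Centre of the paddle's blue grip block, 102 mm above the tip (the origin of the paddle) along its axis.
- rest: Fixed grey bridge-shaped rest on the desk, 80 mm (x) by 60 mm (y), 86 mm high; the paddle's blade hangs through a 42 x 16 mm slot in its top (long side along x) and the flange lies on it, the tip 6 mm above the desk. The paddle lifts straight up and out. Origin at the centre of its underside.
- steriliser: Fixed white and grey UV steriliser on the desk, 150 mm (x) by 250 mm (y), flat lid top 115 mm above the desk. Origin at the centre of its underside; its front with the clear window faces -x. Round steel well near its -y (right) end, slot near its +y (left) end. Hollow under the slot: 98 mm from the lid's top to the floor inside.
- slot (a point): Centre of the slot's mouth, level with the lid's top, at (0, +75, 115) mm of the steriliser; axes as the steriliser's. The slot is 38 mm along x and 12 mm along y (2 mm more than the blade on every side), lid 8 mm thick, edges bevelled 1.5 mm.
- well_floor (a point): Centre of the well's flat floor, at (0, -50, 30) mm of the steriliser. The well is 130 mm in diameter and 85 mm deep from the lid's top, steel, open at the top.
- tower_corner (a point): Front left top corner of the tall fixed black computer tower that stands on the desk right of the steriliser: from here it reaches 180 mm to the right (-y), 345 mm back (+x) and down to the desk, 405 mm below. It stands between the arm's starting place and the work: go round in front of it, not through it.
- mug: Bystander: white mug, 79 mm across, 89 mm tall with handle; not to be disturbed. Origin at the underside.
- label_roll: Bystander: white roll of labels, 58 mm diameter, 33 mm high. Origin at the centre of its underside.
- hygrometer: Bystander: white room thermometer with display, 33 x 62 x 62 mm. Origin at the centre of its underside.
- nose_clip: Bystander: small white and blue nose clip, 44 x 26 x 12 mm, lying on the desk. Origin at the centre of its underside.
Not all that is in view belongs to the job. Of the things that look like the adaptor, take the one that is farthest to the robot's right at the start. What is meant by the paddle is not purple, and is the larger of those in its own colour.

How it is judged:
By the outcome, as a careful person would: the job done as asked, in the order asked, and still so for the second after the job is handed in, while the arm keeps its last pose, push and grip.
It also fails if it takes over 59 s, if anything falls off the work surface, if the arm or the gripper's body presses on something with over 40 N, if the wrist force passes 120 N, or if a joint passes its speed limit or range.

### The arm

A 6-joint arm with a two-finger parallel gripper is mounted at the origin on a cart in front of the work surface, level with it; the furniture and walls round the work are solid. World frame = base frame: x ahead of the robot, y to its left, z up, the work surface at z = 0. Lengths are in mm, angles in rad, forces in N, time in s.
With the tool pointing down it reaches from about 350 to 975 mm from the base axis. Payload 7.1 kg.
Tool frame: the origin (TCP) lies midway between the tips of the shut fingers; the grasp point (between the pads) lies 19 mm behind it; z points along the fingers, y is the line along which they close (so a half turn about z gives the same grasp; the last joint's range is limited). The gripper opens to 88 mm and grips with 3 to 60 N. Pads are 20 mm wide; open, the fingers measure 115 mm over their backs; the gripper's body (75 mm by 178 mm) begins 61 mm behind the grasp point.
Start: joints at [-1.19, 0.423, 1.63, -0, 1.089, -0.019], TCP at [243.287, -575.688, 222.675] pointing down, gripper open.
Joint ranges: [-3, 3], [-0.9, 2.11], [0.09, 2.58], [-1.31, 4.45], [0.11, 2.69], [-2.54, 2.54]. Speed limits (rad/s): [2.39, 2.39, 3.01, 3.14, 3.14, 3.14].

### API

Orientations are given as a rotation vector (axis times angle).
In Python, from workcell import ctrl gives the robot as it stands. The module is installed in compiled form; this text tells all that it offers.
- The arm moves only by the tool servo_tool, never from a script. Its argument "increments" is a list of rows, each a list of 7 numbers: the shift along the world's x, y, z in cm, then the turn, a rotation vector about the world's x, y, z in degrees, then the opening, from -1 (shut) to 1 (fully open). A call has 1 to 20 rows; each row is the pose to reach, as a shift and turn from the pose commanded when the call began; what a row does not reach only later rows make up. A row lasts 1/12 s, in which the tool goes at most 41.7 mm and 7.16 degrees, less where a joint would pass 70% of its speed; a pose out of reach is approached as far as the arm can. A call with a gripper value outside its range is refused whole. The fingers move at their own pace and stop on an object; the grip force is fixed at half the most. Time passes only in rows, so rows that repeat a pose let the fingers close. It gives the time, the measured TCP pose, the force, the opening and the grip force at its end, in the units of the state.
- ctrl.get_obs(): the state, without advancing time (a new reading comes with each control period).
- ctrl.get_image(name): name is "scene" or "side" or "wrist"; returns a dict with "image" (420x560x3 uint8, red, green, blue), "fx", "fy", "cx", "cy" (pixels), "extrinsics" (4x4, takes a point from camera to world coordinates); the wrist camera has in their place "tool_from_camera" (4x4, takes a point from camera to tool coordinates, whose origin is the TCP and whose axes are the flange's). Camera axes: x right, y up, looking along -z (the intrinsics and any distortion apply to the point x, -y, -z); pixel columns grow to the right and rows downward; lengths in mm; the calibration is good to about 2 mm. A picture is of the moment at which its call begins: read the wrist's pose just before it. There is no depth.
- ctrl.close_job(): hands the job in; it is judged then, once.
The state is a dict: "t": time; "qpos": joint angles; "qvel": joint speeds; "joint_torque": joint torques, N m; "ee_pos": TCP position; "orientation": TCP orientation; "ft_force": force on the tool from outside, world axes, zero at the start; "moment": the same for the moment, N m; "width": finger opening in mm; "grasp_force": force on a finger pad.
Only numpy, scipy, OpenCV 4.12 (cv2) and the standard library are available. Lean on these libraries where they do the work, as an engineer would, in place of code of your own. Each camera call takes 0.05 s, during which the arm holds its last target. There are 200 camera calls.

## Working session

There is one attempt and no reset: what is moved stays moved. The work goes in short steps, Python scripts to look and compute and a tool call to move; the robot and the scene stay as the last step left them, time stands still between calls to the robot, and variables do not carry over. Pictures are saved under pics/ and viewed, at most 10 in all, crops included, and the job is handed in when it is done.

Besides the shell and the picture viewer there is one more tool, called after "Emit:" in YAML: its name, and indented under it one key for each argument. servo_tool: Moves the arm, as the interface text tells. Its arguments: {"type":"object","properties":{"increments":{"type":"array","items":{"type":"array","items":{"type":"number"}}}},"required":["increments"]}

```bash
mkdir -p pics; cat > h.py <<'E'
import numpy as np, cv2, pickle
from workcell import ctrl
from scipy.spatial.transform import Rotation as R
def grab(name,fn):
    o=ctrl.get_obs(); d=ctrl.get_image(name); 
    if name=="wrist":
        T=np.eye(4); T[:3,:3]=R.from_rotvec(o["orientation"]).as_matrix(); T[:3,3]=o["ee_pos"]
        d["extrinsics"]=T@np.array(d["tool_from_camera"])
    pickle.dump(d,open(f"pics/{fn}.pkl","wb")); cv2.imwrite(f"pics/{fn}.png",d["image"][:,:,::-1]); return d
def load(fn): return pickle.load(open(f"pics/{fn}.pkl","rb"))
def ray(d,u,v):
    k=d.get("distortion"); E=np.array(d["extrinsics"])
    r=np.array([(u-d["cx"])/d["fx"],-(v-d["cy"])/d["fy"],-1.])
    return E[:3,3],E[:3,:3]@r
def onz(d,u,v,z):
    o,r=ray(d,u,v); return (o+r*(z-o[2])/r[2]).round(1)
def proj(d,p):
    E=np.linalg.inv(np.array(d["extrinsics"])); q=E[:3,:3]@np.array(p)+E[:3,3]
    return (d["cx"]+d["fx"]*q[0]/-q[2], d["cy"]-d["fy"]*q[1]/-q[2])
def tri(a,b):
    A=[];B=[]
    M=np.zeros((3,3));v=np.zeros(3)
    for o,r in(a,b):
        r=r/np.linalg.norm(r);P=np.eye(3)-np.outer(r,r);M+=P;v+=P@o
    return np.linalg.solve(M,v).round(1)
E
python3 - <<'E'
from h import *
a=grab("scene","scene");b=grab("side","side");w=grab("wrist","w0")
for d in(a,b): print({k:(np.round(v,3).tolist()) for k,v in d.items() if k!="image"})
print({k:(np.round(v,3).tolist()) for k,v in w.items() if k!="image"}); print(ctrl.get_obs())
E
```

```text
{'fx': 390.349, 'fy': 390.349, 'cx': 281.484, 'cy': 203.308, 'extrinsics': [[-0.48, 0.503, -0.718, -461.518], [-0.877, -0.288, 0.385, 506.076], [-0.013, 0.815, 0.579, 976.478], [0.0, 0.0, 0.0, 1.0]]}
{'fx': 397.112, 'fy': 397.112, 'cx': 276.375, 'cy': 207.597, 'extrinsics': [[-0.829, 0.244, -0.503, -128.831], [-0.559, -0.383, 0.736, 859.258], [-0.013, 0.891, 0.454, 777.477], [0.0, 0.0, 0.0, 1.0]]}
{'fx': 312.114, 'fy': 312.114, 'cx': 277.754, 'cy': 210.203, 'tool_from_camera': [[0.001, 0.956, 0.294, 81.078], [1.0, -0.001, -0.0, -0.439], [-0.0, 0.294, -0.956, -162.784], [0.0, 0.0, 0.0, 1.0]], 'extrinsics': [[0.39, 0.88, 0.271, 317.683], [-0.921, 0.373, 0.114, -543.487], [-0.001, -0.294, 0.956, 384.75], [0.0, 0.0, 0.0, 1.0]]}
{'t': 0.15, 'qpos': array([-1.18999064e+00,  4.23678863e-01,  1.63050969e+00,  5.66572794e-06,
        1.08865386e+00, -1.89758115e-02]), 'qvel': array([ 0.00270984, -0.00189814, -0.00232958,  0.00021575,  0.00138735,
       -0.00115403]), 'joint_torque': array([-6.95058079e-04, -5.44981349e+01, -2.73919630e+01,  6.43444550e-02,
        2.04289943e-02, -7.53192444e-05]), 'ee_pos': array([ 243.13140907, -575.27937516,  222.0736935 ]), 'orientation': array([-3.07783316e+00, -6.23553383e-01,  3.45334111e-04]), 'ft_force': array([-0.10287433, -0.09458976,  0.2052806 ]), 'moment': array([-0.00082973,  0.01024702,  0.02125111]), 'grasp_force': 0.0, 'width': 87.66619343675079}
```

View pics/scene.png

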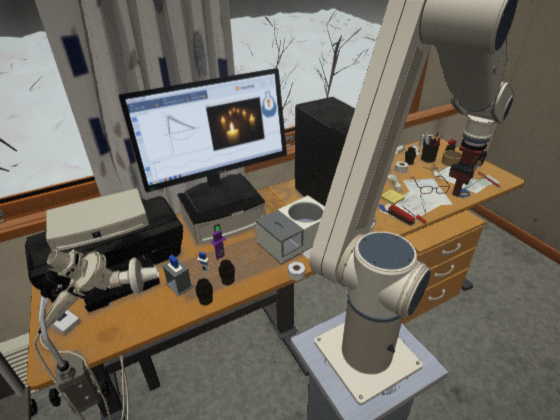

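View pics/side.png

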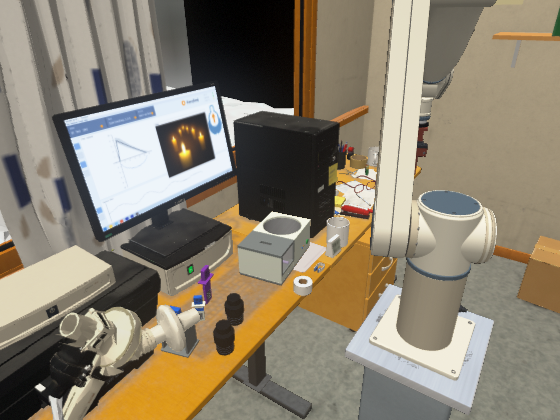

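The scene shows two black cylinders at (205,290) and (227,270), with a possible third black thing at (410,156). The paddle candidates are at (175,265), (203,262) and, in purple, (218,240). In the side view the cylinders are at (225,337) and (235,310), and the steriliser at (275,245).

```bash
python3 - <<'E'
from h import *
a=load("scene")["image"][:,:,::-1];b=load("side")["image"][:,:,::-1]
f=lambda i,x,y,w,h:cv2.resize(i[y:y+h,x:x+w],(400,300),interpolation=cv2.INTER_CUBIC)
cv2.imwrite("pics/c.png",np.vstack([np.hstack([f(a,150,215,120,90),f(a,240,190,100,75)]),np.hstack([f(b,140,255,128,96),f(b,225,200,128,96)])]))
A=load("scene");B=load("side")
for n,p,z in(("ad1",(205,302),0),("ad2",(227,281),0),("far",(410,163),0)):print(n,onz(A,*p,z))
for n,p,z in(("ad1",(225,352),0),("ad2",(235,323),0)):print(n,onz(B,*p,z))
E
```

```text
ad1 [393.2 331.    0. ]
ad2 [443.  235.1   0. ]
far [ 735.2 -868.8    0. ]
ad1 [393.4 334.3   0. ]
ad2 [437.6 240.6   0. ]
```

View pics/c.png

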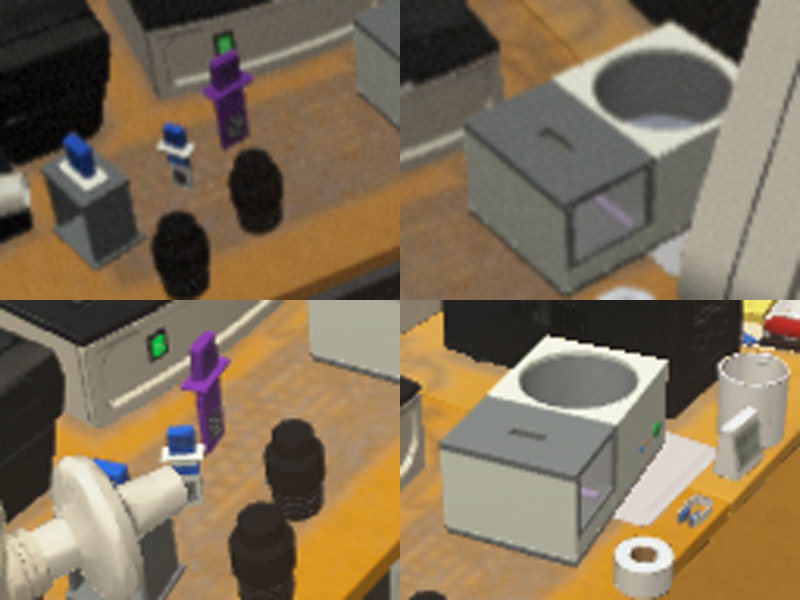

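```bash
python3 - <<'E'
from h import *
A=load("scene");B=load("side");W=load("w0")
a=A["image"][:,:,::-1];b=B["image"][:,:,::-1];w=W["image"][:,:,::-1]
f=lambda i,x,y,w,h:cv2.resize(i[y:y+h,x:x+w],(400,300),interpolation=cv2.INTER_CUBIC)
cv2.imwrite("pics/c2.png",np.vstack([np.hstack([f(a,380,130,80,60),f(b,320,130,80,60)]),np.hstack([f(w,0,0,560,420),f(b,140,255,128,96)])]))
S=lambda u,v:(240+u/4,190+v/4); D=lambda u,v:(225+u/3.125,200+v/3.125)
for n,s,d in(("slot",S(168,138),D(127,134)),("frontleft",S(173,208),D(175,170)),("backleft",S(67,130),D(42,145)),("wellctr",S(263,90),D(177,81))):
  print(n,onz(A,*s,115),onz(B,*d,115),tri(ray(A,*s),ray(B,*d)))
# blue grip
for n,I in(("A",A),("B",B)):
  h=cv2.cvtColor(I["image"],cv2.COLOR_RGB2HSV)
  m=cv2.inRange(h,(108,150,50),(122,255,255)); _,_,st,c=cv2.connectedComponentsWithStats(m)
  for s,q in zip(st[1:],c[1:]):
    if s[4]>10: print(n,s,q.round(1),onz(I,*q,108))
p=onz(A,410,157,30);print(p,proj(B,p),proj(W,p))
E
```

```text
slot [492.2  -5.7 115. ] [497.5   5.5 115. ] [513.5 -16.9  96.9]
frontleft [407.9  35.9 115. ] [421.5  33.3 115. ] [421.8  29.2 107.7]
backleft [546.8  67.1 115. ] [556.4  67.7 115. ] [560.1  61.8 107.4]
wellctr [ 511.  -115.8  115. ] [ 514.2 -111.2  115. ] [ 520.9 -121.9  107.1]
A [199 252   6   6  24] [201.8 254.7] [490.9 292.7 108. ]
A [169 255   9  12  61] [173.3 260.5] [510.1 381.6 108. ]
B [194 295   8   9  45] [197.2 299.2] [495. 313. 108.]
B [170 306  10   8  39] [175.5 309.2] [513.5 370.2 108. ]
B [196 309   7   2  12] [199.  309.4] [463.9 338.7 108. ]
[ 743.3 -869.5   30. ] (np.float64(325.31665317779857), np.float64(167.1367317773926)) (np.float64(836.5300876441727), np.float64(-217.41418569019112))
```

View pics/c2.png

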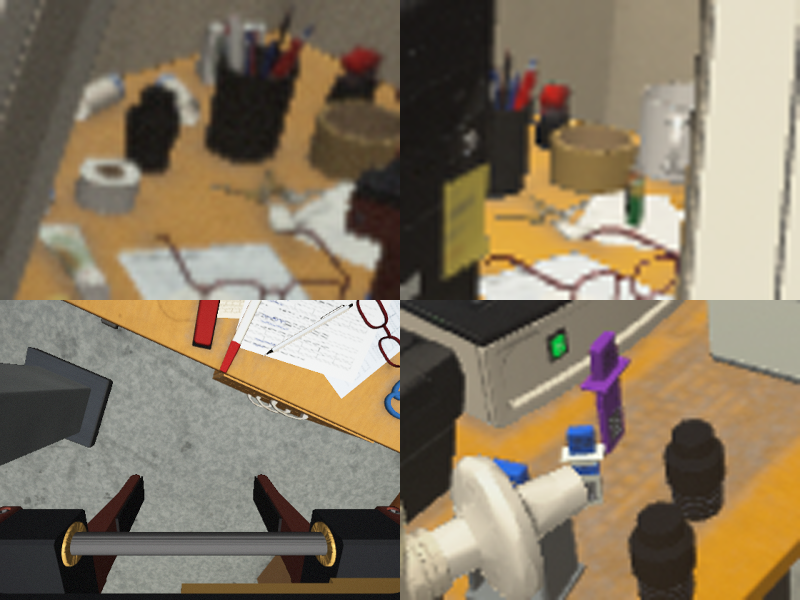

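Crop: at top left, the black item at scene (410,156) has a similar outline, but it would be about 1.14 m from the base, beyond reach. I'll tilt the wrist for a quick look at it before deciding.

Emit:
servo_tool:
  increments:
    - [0,0,4,-3,-5.5,1.5,1]
    - [0,0,7,-6,-11,3,1]
    - [0,0,10,-9,-16.5,4.5,1]
    - [0,0,12,-12,-22,6,1]
    - [0,0,14,-15,-28,7.5,1]
    - [0,0,15,-18,-33,9,1]
    - [0,0,15,-20,-38,10,1]
    - [0,0,15,-20,-38,10,1]
    - [0,0,15,-20,-38,10,1]

```text
t: 0.9
ee_pos: [242.0, -575.3, 371.5]
orientation: [2.457, 0.732, 0.777]
ft_force: [0.8, -0.2, -0.2]
width: 87.4
grasp_force: 0.0
```

```bash
python3 - <<'E'
from h import *
W=grab("wrist","w1"); print(proj(W,(740,-869,40)),proj(W,(740,-869,0)))
E
```

```text
(np.float64(361.9068514487547), np.float64(130.35887058804667)) (np.float64(349.7858313121867), np.float64(135.91615685422238))
```

View pics/w1.png

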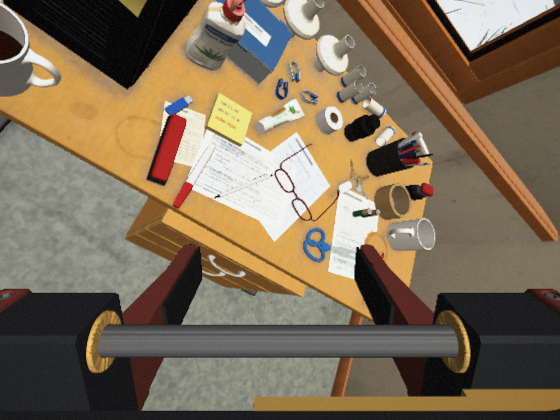

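The wrist view shows spare stock on the far side table: filters, rolls, clips, and a black cylinder at (365,125), about 1.14 m away and out of reach. It is not part of the work, which lies left of the tower.
- **Adaptor:** candidates are scene (205,290), (227,270) and (410,156). (227,270) is the rightmost one at the work and in reach.
- **Paddle:** candidates are (175,265) in the rest, (203,262) small blue/white, and (218,240) purple. The blue one in the rest is the larger of its colour.

```bash
python3 - <<'E'
from h import *
W=load("w1");B=load("side")
print("tower bottom front-right",onz(W,128,87,0))
for p in((0,65),(60,78)):print("tower front edge",onz(W,*p,0))
for p in((237,118),(272,112),(340,123),(306,136)):print("top",onz(B,*p,405))
print("mug",onz(B,338,248,0),"thermo",onz(W,20,40,89))
E
```

```text
tower bottom front-right [ 484.3 -415.5    0. ]
tower front edge [ 399.4 -283.1    0. ]
tower front edge [ 431.5 -341.     0. ]
top [ 819.  -275.8  405. ]
top [ 759.7 -419.9  405. ]
top [ 461.7 -409.6  405. ]
top [ 485.2 -212.2  405. ]
mug [ 368.1 -255.1    0. ] thermo [ 404.3 -313.6   89. ]
```

Emit:
servo_tool:
  increments:
    - [0,3,0,3,5.5,-1.5,1]
    - [0.5,6.5,0,6,11,-3,1]
    - [1,10,0,9,16.5,-4.5,1]
    - [2,13.5,0,12,22,-6,1]
    - [3.5,17,0,15,28,-7.5,1]
    - [5,21,0,18,33,-9,1]
    - [6.5,24.5,0,20,38,-10,1]
    - [8,28,0,20,38,-10,1]
    - [9.5,32,0,20,38,-10,1]
    - [10.5,36,0,20,38,-10,1]
    - [11.5,40,0,20,38,-10,1]
    - [12.3,44,0,20,38,-10,1]
    - [13,48,0,20,38,-10,1]
    - [13.8,52,0,20,38,-10,1]
    - [14.5,56,0,20,38,-10,1]
    - [15.2,60,0,20,38,-10,1]
    - [16,64,0,20,38,-10,1]
    - [17,68,0,20,38,-10,1]
    - [18,72,0,20,38,-10,1]
    - [18.5,76,0,20,38,-10,1]

```text
t: 2.62
ee_pos: [429.6, 187.3, 373.6]
orientation: [3.076, 0.622, 0.005]
ft_force: [0.4, -0.8, -0.0]
width: 87.9
grasp_force: 0.0
```

Emit:
servo_tool:
  increments:
    - [0.5,3,-2,0,0,0,1]
    - [1,6,-5,0,0,0,1]
    - [1,6,-8,0,0,0,1]
    - [1,6,-10,0,0,0,1]
    - [1,6,-10,0,0,0,1]
    - [1,6,-10,0,0,0,1]

```text
t: 3.12
ee_pos: [438.4, 244.9, 272.6]
orientation: [3.077, 0.624, -0.001]
ft_force: [0.3, 0.7, 0.0]
width: 87.7
grasp_force: 0.0
```

```bash
python3 - <<'E'
from h import *
W=grab("wrist","w2"); o=ctrl.get_obs(); print(o["ee_pos"],o["qpos"],R.from_rotvec(o["orientation"]).as_matrix().round(3))
print("tcp axis at z80",proj(W,(*o["ee_pos"][:2],82)))
E
```

```text
[439.15516275 245.04727406 273.81058822] [ 4.86273433e-01  1.80297854e-01  1.84601643e+00 -1.76641684e-03
  1.11389328e+00  1.65784805e+00] [[ 0.921  0.389  0.002]
 [ 0.389 -0.921 -0.001]
 [ 0.002  0.001 -1.   ]]
tcp axis at z80 (np.float64(277.83703803274346), np.float64(186.6082623232454))
```

View pics/w2.png

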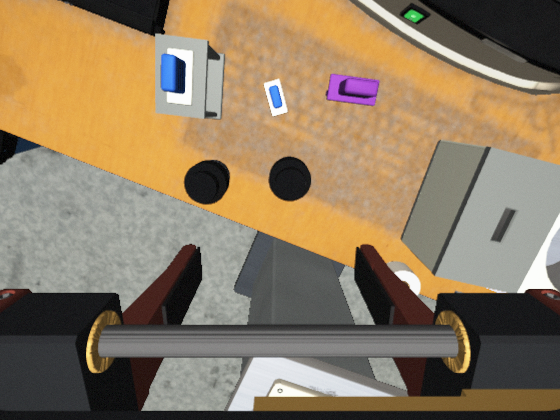

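The wrist view shows the adaptors at (290,179) (target, rightmost) and (207,182). It also shows the rest with the blue grip at (173,72), the small paddle at (275,97), the purple one at (353,89), and the slot at (504,225).

```bash
python3 - <<'E'
from h import *
W=load("w2");im=W["image"];g=im.max(2)
h=cv2.cvtColor(im,cv2.COLOR_RGB2HSV)
m=((g<45)*255).astype(np.uint8)[140:225,240:330]
n,_,st,c=cv2.connectedComponentsWithStats(m)
i=1+np.argmax(st[1:,4]);s=st[i];print(s,c[i])
u=c[i]+[240,140]; print("adaptor blob at z60",onz(W,*u,60), "z50",onz(W,*u,50))
mb=cv2.inRange(h,(105,150,50),(122,255,255))
n,_,st,c=cv2.connectedComponentsWithStats(mb)
for s,q in zip(st[1:],c[1:]):
  if s[4]>60: print("blue",s,q.round(1),onz(W,*q,115))
# flange/rest white
ms=((g[190:260,480:530]<85)*255).astype(np.uint8)
cs,_=cv2.findContours(ms,cv2.RETR_EXTERNAL,cv2.CHAIN_APPROX_NONE)
for k in cs:
  if cv2.contourArea(k)>30:
    b=cv2.minAreaRect(k);bp=cv2.boxPoints(b)+[480,190];print("slot",b,onz(W,b[0][0]+480,b[0][1]+190,115));print([onz(W,*p,115)[:2].tolist() for p in bp])
for nm,p,z in(("lid FL",(435,270),115),("lid BL",(489,148),115),("rest tl",(158,35),86),("rest tr",(209,38),86),("rest br",(205,118),86),("rest bl",(157,113),86),("roll",(405,280),33)):print(nm,onz(W,*p,z))
E
```

```text
[  30   17   41   43 1391] [49.47735442 38.33860532]
adaptor blob at z60 [449.6 234.   60. ] z50 [447.9 232.8  50. ]
blue [161  54  24  39 743] [171.5  73.5] [507.4 383.3 115. ]
blue [270  86  12  22 176] [275.3  96.2] [527.2 285.2 115. ]
blue [ 16 139  19  13  83] [ 24.6 145.5] [385.5 499.5 115. ]
slot ((22.90000343322754, 34.70000076293945), (8.497057914733887, 35.329872131347656), 26.56505012512207) [502.8   5.3 115. ]
[[484.0, 7.6], [521.4, 13.1], [521.0, 3.0], [483.5, -2.8]]
lid FL [426.4  44.6 115. ]
lid BL [566.4  66.7 115. ]
rest tl [535.7 415.9  86. ]
rest tr [553.1 368.2  86. ]
rest br [478.8 346.8  86. ]
rest bl [463.6 395.6  86. ]
roll [373.4  16.6  33. ]
```

Emit:
servo_tool:
  increments:
    - [0.5,-0.6,-3,0,0,0,1]
    - [1,-1.1,-6.5,0,0,0,1]
    - [1,-1.1,-10,0,0,0,1]
    - [1,-1.1,-13.5,0,0,0,1]
    - [1,-1.1,-16,0,0,0,1]
    - [1,-1.1,-18,0,0,0,1]
    - [1,-1.1,-20,0,0,0,1]
    - [1,-1.1,-21.5,0,0,0,1]
    - [1,-1.1,-22.8,0,0,0,1]
    - [1,-1.1,-23.7,0,0,0,1]
    - [1,-1.1,-23.7,0,0,0,1]
    - [1,-1.1,-23.7,0,0,0,0]
    - [1,-1.1,-23.7,0,0,0,-1]
    - [1,-1.1,-23.7,0,0,0,-1]
    - [1,-1.1,-23.7,0,0,0,-1]
    - [1,-1.1,-23.7,0,0,0,-1]
    - [1,-1.1,-23.7,0,0,0,-1]
    - [1,-1.1,-23.7,0,0,0,-1]

```text
t: 4.67
ee_pos: [448.5, 233.3, 36.0]
orientation: [-3.079, -0.624, -0.001]
ft_force: [-0.0, -1.3, 4.3]
width: 50.4
grasp_force: 30.0
```

Emit:
servo_tool:
  increments:
    - [0,0,2,0,0,0,-1]
    - [0,0,6,0,0,0,-1]
    - [0,0,10,0,0,0,-1]
    - [0,0,14,0,0,0,-1]
    - [0,-2,16,0,0,0,-1]
    - [0,-5,17,0,0,6,-1]
    - [0,-8,17,0,0,13,-1]
    - [0.5,-11,17,0,0,20,-1]
    - [1,-14.5,17,0,0,27,-1]
    - [1.5,-18,17,0,0,34,-1]
    - [2.5,-21.5,17,0,0,41,-1]
    - [3.5,-25,17,0,0,48,-1]
    - [4.5,-28,17,0,0,55,-1]
    - [5.5,-31,17,0,0,62,-1]
    - [6.5,-33.5,17,0,0,67,-1]
    - [7,-34.5,17,0,0,67,-1]
    - [7.4,-35.1,17,0,0,67,-1]
    - [7.4,-35.1,17,0,0,67,-1]
    - [7.4,-35.1,17,0,0,67,-1]

```text
t: 6.25
ee_pos: [521.8, -117.2, 205.3]
orientation: [-2.224, -2.218, 0.001]
ft_force: [-0.1, 0.5, -0.8]
width: 50.4
grasp_force: 30.0
```

```bash
python3 - <<'E'
from h import *
W=grab("wrist","w3");S=grab("side","s3"); o=ctrl.get_obs(); print(o["ee_pos"],o["qpos"].round(2),o["width"],o["ft_force"])
for nm,p in(("slot",(502.8,5.3,115)),("well",(522,-118,115)),("floor",(522,-118,30))):print(nm,proj(W,p))
cv2.imwrite("pics/c4.png",np.hstack([cv2.resize(W["image"],(400,300))[:,:,::-1],cv2.resize(S["image"][160:310,200:400],(400,300),interpolation=cv2.INTER_CUBIC)[:,:,::-1]]))
E
```

```text
[ 521.6809052  -116.65730907  205.4739664 ] [-0.24  0.31  1.84  0.    0.99 -0.24] 50.76028646695317 [ 0.26906885  0.38775683 -0.83240066]
slot (np.float64(251.77334468161138), np.float64(55.879622826598336))
well (np.float64(278.0908172731412), np.float64(215.07527747048218))
floor (np.float64(278.102036198541), np.float64(191.51666572116574))
```

View pics/c4.png

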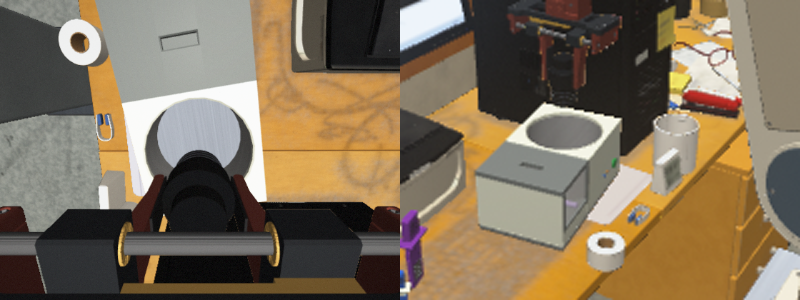

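The wrist view shows the well rim centred near px (279,215) and the slot at (252,57), both matching the prediction. The adaptor is held upright over the well, and the tower is clear on the right.

Emit:
servo_tool:
  increments:
    - [0,0,-2,0,0,0,-1]
    - [0,0,-4,0,0,0,-1]
    - [0,0,-6,0,0,0,-1]
    - [0,0,-8,0,0,0,-1]
    - [0,0,-10,0,0,0,-1]
    - [0,0,-11.5,0,0,0,-1]
    - [0,0,-12.5,0,0,0,-1]
    - [0,0,-13,0,0,0,-1]
    - [0,0,-13.3,0,0,0,-1]
    - [0,0,-13.5,0,0,0,-1]
    - [0,0,-13.6,0,0,0,-1]
    - [0,0,-13.7,0,0,0,-1]
    - [0,0,-13.7,0,0,0,-1]

```text
t: 7.43
ee_pos: [522.6, -117.8, 69.1]
orientation: [2.223, 2.219, 0.001]
ft_force: [-0.3, 0.1, -1.9]
width: 50.6
grasp_force: 30.0
```

Emit:
servo_tool:
  increments:
    - [0,0,-0.1,0,0,0,-1]
    - [0,0,-0.2,0,0,0,-1]
    - [0,0,-0.3,0,0,0,-1]
    - [0,0,-0.3,0,0,0,-1]

```text
t: 7.77
ee_pos: [522.5, -117.8, 66.0]
orientation: [2.223, 2.219, 0.0]
ft_force: [-1.8, 0.4, 3.0]
width: 50.3
grasp_force: 30.0
```

Touched down at about 5 N. Release part way and rise.

Emit:
servo_tool:
  increments:
    - [0,0,0,0,0,0,0.55]
    - [0,0,0,0,0,0,0.55]
    - [0,0,0,0,0,0,0.55]
    - [0,0,0,0,0,0,0.55]
    - [0,0,1,0,0,0,0.55]
    - [0,0,3,0,0,0,0.55]
    - [0,0,6,0,0,0,0.55]
    - [0,0,10,0,0,0,0.55]
    - [0,0,14,0,0,0,0.55]
    - [0,0,18,0,0,0,0.55]
    - [0,0,21,0,0,0,0.55]
    - [0,0,21,0,0,0,0.55]

```text
t: 8.77
ee_pos: [525.6, -118.5, 283.3]
orientation: [2.216, 2.212, 0.01]
ft_force: [-0.1, 0.6, 1.2]
width: 68.2
grasp_force: 0.0
```

```bash
python3 - <<'E'
from h import *
W=grab("wrist","w5");S=grab("side","s5"); o=ctrl.get_obs(); print(o["ee_pos"],o["width"],o["ft_force"])
print(proj(W,(522.5,-118,112)))
cv2.imwrite("pics/c5.png",np.hstack([cv2.resize(W["image"],(400,300))[:,:,::-1],cv2.resize(S["image"][180:300,220:380],(400,300),interpolation=cv2.INTER_CUBIC)[:,:,::-1]]))
# slot from here
g=W["image"].max(2);H=W["image"]
us,vs=[int(x) for x in proj(W,(502.8,5.3,115))];print(us,vs)
r=H[vs-22:vs+22,us-40:us+40]
m=((r.max(2)<85)*255).astype(np.uint8)
for k in cv2.findContours(m,cv2.RETR_EXTERNAL,cv2.CHAIN_APPROX_NONE)[0]:
  if cv2.contourArea(k)>20:
    b=cv2.minAreaRect(k);print(b,onz(W,us-40+b[0][0],vs-22+b[0][1],115),[onz(W,us-40+p[0],vs-22+p[1],115)[:2].tolist() for p in cv2.boxPoints(b)])
print("gray",np.median(r.max(2)),r.max(2).min())
E
```

```text
[ 522.76155442 -117.78679439  277.43863592] 67.87335683127017 [-0.23695617 -0.37187222 -0.31417806]
(np.float64(273.12304046011616), np.float64(190.8085174464615))
252 68
gray 196.0 82
```

View pics/c5.png

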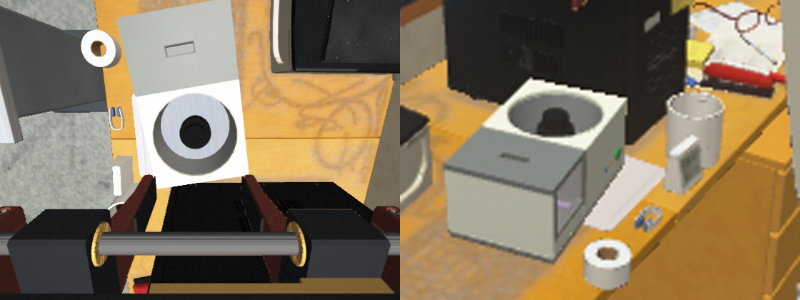

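The wrist view shows the adaptor standing in the well, its neck at px (270,188); the side view shows it upright too. Next is the paddle, after checking the white tube near the rest.

```bash
python3 - <<'E'
from h import *
A=load("scene");B=load("side");W=load("w2")
for s,d in (((158,272),(199,314)),((135,258),(158,290)),((137,290),(178,345))):
  p=tri(ray(A,*s),ray(B,*d));print(p,proj(A,p),proj(B,p),proj(W,p))
E
```

```text
[341.8 447.8 236.7] (np.float64(158.03018797024333), np.float64(272.37721044747263)) (np.float64(198.81087657648072), np.float64(313.5596261502809)) (np.float64(-46.17180873682281), np.float64(251.2631871176051))
[392.7 489.  284.7] (np.float64(133.77283684948463), np.float64(252.64435892057622)) (np.float64(161.6130237473929), np.float64(296.62196010720317)) (np.float64(-220.88212192388323), np.float64(174.06179845698094))
[340.4 509.5 205.3] (np.float64(136.97542160638025), np.float64(289.64890781837835)) (np.float64(178.17467926379834), np.float64(345.43590427331264)) (np.float64(-89.74369154419475), np.float64(206.80374384657003))
```

Emit:
servo_tool:
  increments:
    - [0,3,0,0,0,0,0.55]
    - [0,7,0,0,0,0,0.55]
    - [-0.3,11,0,0,0,-5,0.55]
    - [-0.6,15,0,0,0,-11,0.55]
    - [-0.9,19,0,0,0,-18,0.55]
    - [-1.2,23,0,0,0,-25,0.55]
    - [-1.5,27,0,0,0,-32,0.55]
    - [-1.5,30,0,0,0,-39,0.55]
    - [-1.5,33,0,0,0,-46,0.55]
    - [-1.5,35,0,0,0,-53,0.55]
    - [-1.5,37,0,0,0,-60,0.55]
    - [-1.5,38,0,0,0,-67,0.55]
    - [-1.5,39,0,0,0,-74,0.55]
    - [-1.5,39,0,0,0,-74,0.55]
    - [-1.5,39,0,0,0,-74,0.55]
    - [-1.5,39,0,0,0,-74,0.55]

```text
t: 10.2
ee_pos: [506.7, 271.5, 274.5]
orientation: [3.11, 0.44, -0.003]
ft_force: [-0.8, 0.1, 0.3]
width: 67.6
grasp_force: 0.0
```

```bash
python3 - <<'E'
from h import *
W=grab("wrist","w6"); o=ctrl.get_obs(); print(o["ee_pos"],o["width"],o["qpos"].round(2))
E
```

```text
[506.87547887 271.47469418 274.85837068] 68.27613127881064 [ 0.47  0.29  1.69 -0.    1.16  1.76]
```

View pics/w6.png

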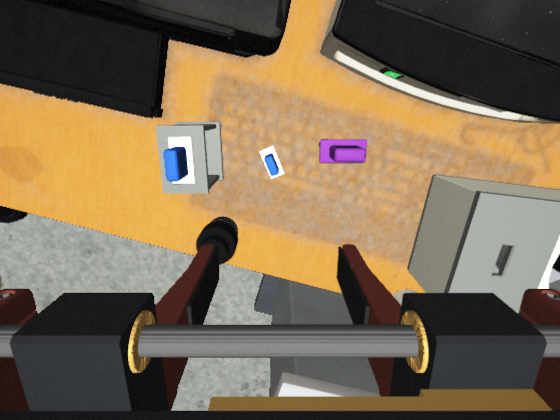

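The wrist view shows the rest at (190,158), the grip at (175,163), the small paddle at (271,163) and the purple one at (343,152). The white mask is well clear of the approach. Going above the grip.

Emit:
servo_tool:
  increments:
    - [0,3,0,0,0,0,0.55]
    - [0,6.5,-2,0,0,0,0.55]
    - [0,9,-4,0,0,0,0.55]
    - [0.1,10.5,-6,0,0,0,0.55]
    - [0.1,11,-7.5,0,0,0,0.55]
    - [0.1,11,-7.5,0,0,0,0.55]
    - [0.1,11,-7.5,0,0,0,0.55]

```text
t: 10.83
ee_pos: [507.9, 381.4, 199.8]
orientation: [3.11, 0.436, -0.003]
ft_force: [-0.9, 0.6, 0.9]
width: 68.1
grasp_force: 0.0
```

```bash
python3 - <<'E'
from h import *
W=grab("wrist","w7"); o=ctrl.get_obs(); print(o["ee_pos"],o["width"])
Rm=R.from_rotvec(o["orientation"]).as_matrix();print(np.degrees(np.arctan2(Rm[1,1],Rm[0,1])))
h=cv2.cvtColor(W["image"],cv2.COLOR_RGB2HSV)
mb=cv2.inRange(h,(105,150,50),(122,255,255))
for k in cv2.findContours(mb,cv2.RETR_EXTERNAL,cv2.CHAIN_APPROX_NONE)[0]:
  if cv2.contourArea(k)>200:
    b=cv2.minAreaRect(k);x,y,w,hh=cv2.boundingRect(k);print(b,(x,y,w,hh),onz(W,*b[0],126),[onz(W,*p,126)[:2].tolist() for p in cv2.boxPoints(b)])
print(proj(W,(*o["ee_pos"][:2],126)))
c=W["image"][:420,150:430][:,:,::-1]; cv2.imwrite("pics/c7.png",cv2.resize(c[60:300],(700,600),interpolation=cv2.INTER_CUBIC))
E
```

```text
[508.51972461 381.53983756 201.01311841] 67.96314475787278
-74.06961146874899
((379.3500061035156, 208.5500030517578), (28.46049690246582, 12.965337753295898), 71.56504821777344) (369, 195, 21, 28) [539.1 306.9 126. ] [[545.5, 318.4], [551.3, 310.3], [532.5, 295.2], [526.5, 303.4]]
((275.5, 214.0), (44.0, 15.0), 90.0) (268, 192, 16, 45) [512.  384.7 126. ] [[527.7, 395.3], [531.0, 384.1], [495.6, 373.7], [492.2, 385.4]]
(np.float64(278.13467333336496), np.float64(219.05628875217866))
```

View pics/c7.png

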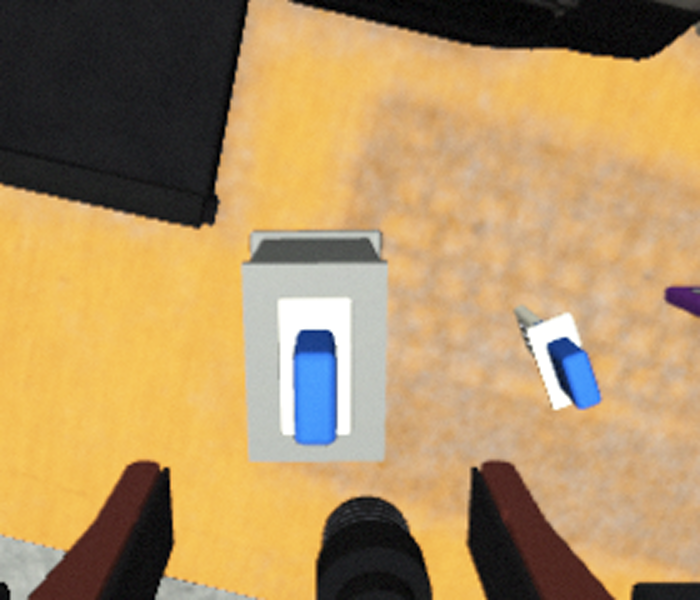

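The grip top is centred at px (276,219) and its yaw matches the tool's. It needs about 1.5 mm of shift in +y.

Emit:
servo_tool:
  increments:
    - [0,0.15,-3,0,0,0,0.55]
    - [0,0.15,-5.5,0,0,0,0.55]
    - [0,0.15,-7.5,0,0,0,0.55]
    - [0,0.15,-9,0,0,0,0.55]
    - [0,0.15,-10,0,0,0,0.55]
    - [0,0.15,-10.6,0,0,0,0.55]
    - [0,0.15,-10.6,0,0,0,0.55]
    - [0,0.15,-10.6,0,0,0,0]
    - [0,0.15,-10.6,0,0,0,-0.4]
    - [0,0.15,-10.6,0,0,0,-1]
    - [0,0.15,-10.6,0,0,0,-1]
    - [0,0.15,-10.6,0,0,0,-1]
    - [0,0.15,-10.6,0,0,0,-1]
    - [0,0.15,-10.6,0,0,0,-1]

```text
t: 12.05
ee_pos: [508.3, 383.9, 94.8]
orientation: [-3.111, -0.435, -0.0]
ft_force: [0.1, 0.3, 0.0]
width: 24.6
grasp_force: 0.0
```

Emit:
servo_tool:
  increments:
    - [0,0,0,0,0,0,-1]
    - [0,0,0,0,0,0,-1]
    - [0,0,0,0,0,0,-1]
    - [0,0,0,0,0,0,-1]

```text
t: 12.38
ee_pos: [508.2, 383.8, 94.6]
orientation: [3.111, 0.435, -0.0]
ft_force: [-0.1, -0.4, 0.0]
width: 14.0
grasp_force: 30.0
```

Emit:
servo_tool:
  increments:
    - [0,0,1,0,0,0,-1]
    - [0,0,3,0,0,0,-1]
    - [0,0,6,0,0,0,-1]
    - [0,0,9,0,0,0,-1]
    - [0,0,12,0,0,0,-1]
    - [0,-1,15,0,0,0,-1]
    - [0,-3,16.5,0,0,0,-1]
    - [0,-6,17,0,0,0,-1]
    - [0,-9.5,17,0,0,0,-1]
    - [0,-13,17,0,0,-1,-1]
    - [0,-16.5,17,0,0,-2,-1]
    - [0,-20,17,0,0,-3,-1]
    - [0,-23.5,17,0,0,-4,-1]
    - [0,-27,17,0,0,-5,-1]
    - [0,-30.5,17,0,0,-6,-1]
    - [0,-34,17,0,0,-7,-1]
    - [-0.3,-36.5,17,0,0,-7,-1]
    - [-0.5,-37.9,17,0,0,-7,-1]
    - [-0.5,-37.9,17,0,0,-7,-1]
    - [-0.5,-37.9,17,0,0,-7,-1]

```text
t: 14.05
ee_pos: [503.2, 4.3, 265.2]
orientation: [-3.132, -0.241, -0.001]
ft_force: [0.5, 0.7, -1.1]
width: 14.3
grasp_force: 30.0
```

Emit:
servo_tool:
  increments:
    - [0,0,-1,0,0,0,-1]
    - [0,0,-2,0,0,0,-1]
    - [0,0,-2.5,0,0,0,-1]
    - [0,0,-2.5,0,0,0,-1]
    - [0,0,-2.5,0,0,0,-1]
    - [0,0,-2.5,0,0,0,-1]
    - [0,0,-2.5,0,0,0,-1]

```text
t: 14.63
ee_pos: [503.6, 5.1, 239.9]
orientation: [3.132, 0.245, 0.001]
ft_force: [-0.7, 0.2, -0.8]
width: 14.0
grasp_force: 30.0
```

```bash
python3 - <<'E'
from h import *
W=grab("wrist","w8");A=grab("scene","a8");B=grab("side","b8"); o=ctrl.get_obs(); print(o["ee_pos"],o["width"],o["ft_force"])
Rm=R.from_rotvec(o["orientation"]).as_matrix();print(np.degrees(np.arctan2(Rm[1,1],Rm[0,1])),Rm[:,2])
w=cv2.resize(W["image"][60:270,180:390],(600,600),interpolation=cv2.INTER_CUBIC)
f=lambda I,p:cv2.resize(I["image"][int(p[1])-45:int(p[1])+30,int(p[0])-25:int(p[0])+25],(200,300),interpolation=cv2.INTER_CUBIC)
P=(503,5,130);print(proj(A,P),proj(B,P),proj(W,(503,5,115)))
cv2.imwrite("pics/c8.png",np.hstack([w,np.vstack([f(A,proj(A,P)),f(B,proj(B,P))])])[:,:,::-1])
E
```

```text
[503.47029709   4.8494307  239.93575464] 13.650564269349596 [ 0.49488777 -0.22989078 -0.70397001]
-81.09015813267992 [ 5.36538119e-04  1.38104561e-05 -9.99999856e-01]
(np.float64(277.8238459192812), np.float64(220.43885106228007)) (np.float64(264.16532898490794), np.float64(238.2068977140236)) (np.float64(278.05050041983935), np.float64(203.3299301194593))
```

View pics/c8.png

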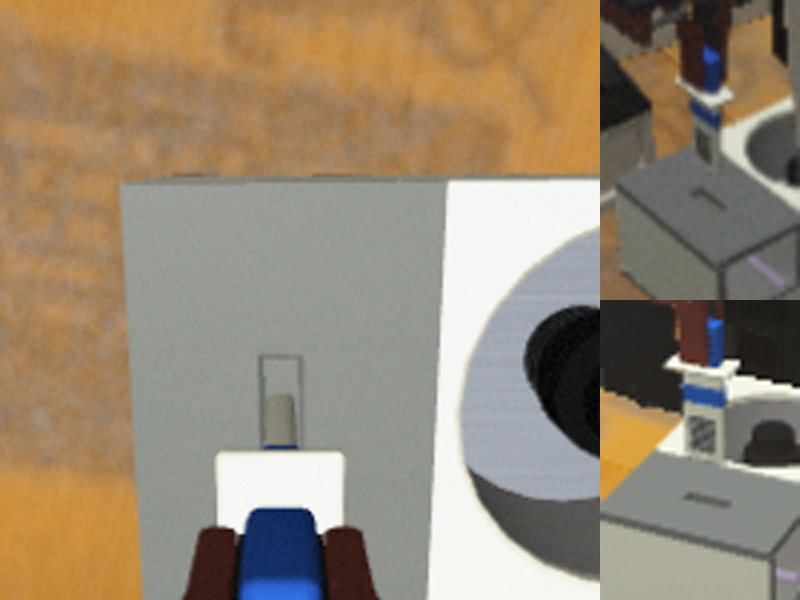

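The wrist view shows the blade tip at px (278,198), laterally centred in the slot (columns 271–285, back end at row 184.6), with yaw aligned. The adaptor is in the well. Now the fore-aft check, by numbers.

```bash
python3 - <<'E'
from h import *
W=load("w8");o=ctrl.get_obs();T=np.array(o["ee_pos"]);Rm=R.from_rotvec(o["orientation"]).as_matrix()
g=cv2.cvtColor(W["image"],cv2.COLOR_RGB2GRAY).astype(int)
print("cols278",list(zip(range(178,220),g[178:220,277:280].mean(1).round().astype(int))))
for r in(188,192,206,210):print(r,list(zip(range(266,291),g[r,266:291])))
for nm,v,z in(("slotback",184.6,115),("bladetip+x",198.3,T[2]-88.6)):
  p=onz(W,278,v,z);print(nm,(Rm.T@(p-T)).round(2))
E
```

```text
cols278 [(178, np.int64(150)), (179, np.int64(151)), (180, np.int64(148)), (181, np.int64(151)), (182, np.int64(148)), (183, np.int64(144)), (184, np.int64(125)), (185, np.int64(127)), (186, np.int64(149)), (187, np.int64(151)), (188, np.int64(151)), (189, np.int64(151)), (190, np.int64(150)), (191, np.int64(150)), (192, np.int64(150)), (193, np.int64(149)), (194, np.int64(150)), (195, np.int64(149)), (196, np.int64(149)), (197, np.int64(142)), (198, np.int64(126)), (199, np.int64(125)), (200, np.int64(126)), (201, np.int64(125)), (202, np.int64(128)), (203, np.int64(128)), (204, np.int64(128)), (205, np.int64(128)), (206, np.int64(128)), (207, np.int64(129)), (208, np.int64(129)), (209, np.int64(129)), (210, np.int64(130)), (211, np.int64(129)), (212, np.int64(130)), (213, np.int64(129)), (214, np.int64(129)), (215, np.int64(113)), (216, np.int64(45)), (217, np.int64(111)), (218, np.int64(212)), (219, np.int64(242))]
188 [(266, np.int64(150)), (267, np.int64(154)), (268, np.int64(151)), (269, np.int64(154)), (270, np.int64(127)), (271, np.int64(109)), (272, np.int64(142)), (273, np.
[... 1414 characters left out ...]
 np.int64(146)), (288, np.int64(149)), (289, np.int64(148)), (290, np.int64(147))]
210 [(266, np.int64(149)), (267, np.int64(146)), (268, np.int64(149)), (269, np.int64(148)), (270, np.int64(139)), (271, np.int64(111)), (272, np.int64(109)), (273, np.int64(128)), (274, np.int64(135)), (275, np.int64(133)), (276, np.int64(133)), (277, np.int64(128)), (278, np.int64(134)), (279, np.int64(128)), (280, np.int64(123)), (281, np.int64(113)), (282, np.int64(100)), (283, np.int64(107)), (284, np.int64(132)), (285, np.int64(124)), (286, np.int64(134)), (287, np.int64(146)), (288, np.int64(150)), (289, np.int64(148)), (290, np.int64(146))]
slotback [ 17.82  -0.29 124.95]
bladetip+x [14.11 -0.37 88.64]
```

Fore-aft agrees within about 0.5 mm. Lowering slowly while watching the force.

Emit:
servo_tool:
  increments:
    - [0,0,-0.8,0,0,0,-1]
    - [0,0,-1.6,0,0,0,-1]
    - [0,0,-2.4,0,0,0,-1]
    - [0,0,-3,0,0,0,-1]
    - [0,0,-3.4,0,0,0,-1]
    - [0,0,-3.7,0,0,0,-1]
    - [0,0,-4,0,0,0,-1]
    - [0,0,-4.3,0,0,0,-1]
    - [0,0,-4.5,0,0,0,-1]
    - [0,0,-4.5,0,0,0,-1]
    - [0,0,-4.5,0,0,0,-1]

```text
t: 15.7
ee_pos: [503.4, 4.8, 194.7]
orientation: [3.132, 0.244, 0.0]
ft_force: [-0.7, -0.1, -1.0]
width: 14.1
grasp_force: 30.0
```

```bash
python3 - <<'E'
from h import *
W=grab("wrist","w9")
o=ctrl.get_obs();print(o["ee_pos"],o["ft_force"],o["moment"],o["width"])
g=cv2.cvtColor(W["image"],cv2.COLOR_RGB2GRAY).astype(int)
print(g[165:215,277:280].mean(1).round().astype(int).tolist())
for r in range(180,206,5):print(r,g[r,260:296].tolist())
E
```

```text
[503.41713198   4.81973925 194.83941849] [ 0.72198374  0.73877436 -0.83915231] [ 0.07047841 -0.01246971  0.01910454] 13.600265189957348
[145, 146, 147, 146, 145, 144, 144, 144, 144, 144, 145, 145, 143, 144, 143, 145, 145, 143, 143, 143, 143, 143, 142, 143, 142, 141, 143, 144, 141, 144, 135, 110, 122, 122, 122, 126, 121, 122, 123, 122, 124, 124, 126, 124, 123, 123, 126, 125, 125, 126]
180 [144, 143, 144, 143, 142, 145, 145, 145, 145, 145, 146, 145, 144, 143, 143, 146, 141, 147, 145, 144, 142, 143, 141, 142, 145, 145, 144, 141, 145, 144, 143, 142, 144, 145, 147, 146]
185 [141, 145, 145, 146, 144, 146, 143, 143, 146, 146, 145, 147, 144, 142, 144, 145, 144, 142, 145, 143, 143, 146, 145, 143, 142, 142, 141, 142, 145, 143, 141, 144, 144, 143, 145, 143]
190 [142, 143, 143, 142, 141, 143, 140, 143, 145, 143, 144, 142, 145, 147, 144, 145, 143, 140, 142, 140, 142, 141, 145, 148, 145, 145, 144, 144, 142, 141, 145, 141, 146, 138, 144, 141]
195 [146, 145, 143, 144, 145, 149, 144, 143, 144, 133, 133, 131, 133, 131, 127, 134, 132, 136, 136, 134, 133, 136, 137, 138, 133, 135, 138, 141, 143, 144, 143, 143, 143, 143, 143, 144]
200 [142, 142, 144, 140, 145, 144, 145, 145, 135, 109, 104, 136, 146, 129, 127, 128, 123, 129, 126, 123, 113, 98, 101, 133, 143, 118, 116, 124, 141, 146, 146, 143, 143, 143, 145, 144]
205 [143, 143, 143, 142, 140, 144, 143, 146, 135, 106, 87, 129, 142, 130, 129, 126, 125, 125, 125, 122, 113, 105, 92, 118, 139, 118, 112, 128, 141, 142, 146, 143, 143, 139, 141, 143]
```

```bash
python3 - <<'E'
from h import *
o=ctrl.get_obs();Rm=R.from_rotvec(o["orientation"]).as_matrix()
def loc(fn,v,zl,T,Rm):
  W=load(fn);p=onz(W,278,v,T[2]-zl);return (Rm.T@(p-T)).round(2)[0]
T8=np.array([503.47,4.85,239.94])
print("flange bottom +x(26)",[loc("w8",v,8.6,T8,Rm) for v in(215.5,216.5)],"flange top",[loc("w8",v,4.6,T8,Rm) for v in(216.5,217.5)])
print("blade +x tip(17)",[loc("w8",v,88.6,T8,Rm) for v in(197,198)])
W=load("w7");g=W["image"];print("w7 blue col276",g[196:242,276,2].tolist())
T7=np.array([508.5,381.5,200.5]);R7=R.from_rotvec([3.11,.436,-.003]).as_matrix()
print("grip top +-16",[loc("w7",v,T7[2]-126,T7,R7) for v in(200.8,219,237.2)])
# blade edge in scene/side pictures: blue band centre vs slot, triangulated
for n in("a8","b8"):
  I=load(n);h=cv2.cvtColor(I["image"],cv2.COLOR_RGB2HSV);p=proj(I,(503,5,209))
  m=cv2.inRange(h,(105,130,50),(124,255,255)); _,_,st,c=cv2.connectedComponentsWithStats(m)
  print(n,p,[(s.tolist(),q.round(1).tolist()) for s,q in zip(st[1:],c[1:]) if s[4]>8 and np.hypot(*(q-p))<25])
E
```

```text
flange bottom +x(26) [np.float64(25.2), np.float64(24.59)] flange top [np.float64(25.91), np.float64(25.3)]
blade +x tip(17) [np.float64(15.33), np.float64(14.43)]
w7 blue col276 [136, 140, 141, 140, 159, 225, 246, 248, 251, 252, 252, 252, 251, 251, 251, 251, 252, 251, 252, 252, 251, 251, 252, 251, 251, 251, 251, 252, 251, 251, 251, 250, 251, 250, 250, 251, 251, 250, 250, 249, 243, 218, 188, 188, 189, 187]
grip top +-16 [np.float64(15.37), np.float64(0.21), np.float64(-15.42)]
a8 (np.float64(277.3969107013064), np.float64(202.1400169198519)) [([278, 186, 4, 12, 37], [279.5, 191.2]), ([275, 201, 7, 5, 12], [278.0, 203.3])]
b8 (np.float64(263.46260412995497), np.float64(215.90586857315196)) [([266, 197, 4, 13, 38], [267.7, 202.5]), ([260, 214, 10, 6, 38], [264.6, 216.7])]
```

Everything agrees within about 1 mm, and there is no contact force. Lower the rest of the way with a 0.6 mm shift in −x.

Emit:
servo_tool:
  increments:
    - [0,0,-0.4,0,0,0,-1]
    - [-0.01,0,-0.8,0,0,0,-1]
    - [-0.02,0,-1.3,0,0,0,-1]
    - [-0.03,0,-1.8,0,0,0,-1]
    - [-0.04,0,-2.3,0,0,0,-1]
    - [-0.05,0,-2.8,0,0,0,-1]
    - [-0.06,0,-3.3,0,0,0,-1]
    - [-0.06,0,-3.8,0,0,0,-1]
    - [-0.06,0,-4.2,0,0,0,-1]
    - [-0.06,0,-4.5,0,0,0,-1]
    - [-0.06,0,-4.8,0,0,0,-1]
    - [-0.06,0,-4.9,0,0,0,-1]
    - [-0.06,0,-4.9,0,0,0,-1]
    - [-0.06,0,-4.9,0,0,0,-1]
    - [-0.06,0,-4.9,0,0,0,-1]

```text
t: 17.0
ee_pos: [502.9, 4.8, 145.9]
orientation: [3.132, 0.244, 0.001]
ft_force: [0.1, -0.4, -0.0]
width: 13.8
grasp_force: 30.0
```

```bash
python3 - <<'E'
from h import *
f=[];mo=[]
for i in range(6):
  I=grab("scene" if i%2 else "side",f"z{i}"); o=ctrl.get_obs();f.append(o["ft_force"]);mo.append(o["moment"])
print(o["ee_pos"],o["width"],o["t"],np.mean(f,0).round(2),np.mean(mo,0).round(3))
# band height visible in side view: column profile of blue above the lid
for n in("z4","z5"):
  I=load(n);h=cv2.cvtColor(I["image"],cv2.COLOR_RGB2HSV)
  m=cv2.inRange(h,(105,120,40),(124,255,255));_,_,st,c=cv2.connectedComponentsWithStats(m);p=proj(I,(503,5,119))
  print(n,p,proj(I,(503,5,115)),proj(I,(503,5,123)),[(s.tolist(),q.round(1).tolist()) for s,q in zip(st[1:],c[1:]) if s[4]>4 and np.hypot(*(q-p))<40])
E
```

```text
[502.74413904   4.81346502 145.77962972] 13.761516560759727 17.3 [-0.04 -0.03 -0.66] [0.017 0.012 0.01 ]
z4 (np.float64(264.2599662764982), np.float64(241.21021968661572)) (np.float64(264.2941919211362), np.float64(242.29637324025467)) (np.float64(264.22564066616087), np.float64(240.1208937135619)) [([267, 225, 4, 12, 34], [268.6, 229.7]), ([261, 241, 10, 4, 22], [265.6, 242.5])]
z5 (np.float64(277.8810504990818), np.float64(222.890691702)) (np.float64(277.9017216237083), np.float64(223.77667502020037)) (np.float64(277.86030995729544), np.float64(222.00173310080376)) [([278, 209, 5, 11, 37], [280.2, 214.4]), ([276, 223, 7, 5, 10], [279.1, 225.2])]
```

Only the paddle's own weight (−0.66 N) shows on the wrist, so there is no contact, and the band is partly visible above the lid. Handing in.

```bash
python3 -c "
from workcell import ctrl
print(ctrl.close_job())"
```

```text
the job is handed in; nothing more can be done
None
```

The job is handed in at about 17 s: the adaptor stands upright in the well and the paddle is held still in the slot, lid level with its blue band and no contact force measured; I viewed 11 pictures, one over the limit of 10.

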